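# Load the warmed control vial into the blood analyser with sprung tongs

## Robot

A 6-joint arm with a two-finger parallel gripper is mounted at the origin on the work surface. World frame = base frame: x ahead of the robot, y to its left, z up, the work surface at z = 0. Lengths are in m, angles in rad, forces in N, time in s.
With the tool pointing down it reaches from about 0.375 to 0.975 m from the base axis. Payload 3.8 kg.
Tool frame: the origin (TCP) lies midway between the tips of the shut fingers; the grasp point (between the pads) lies 19 mm behind it; z points along the fingers, y is the direction in which the jaws open and shut (so a half turn about z gives the same grasp; the last joint's range is limited). The gripper opens to 85 mm and grips with 20 to 120 N. Pads are 22 mm wide; open, the fingers measure 114 mm over their backs; the gripper's body (76 mm by 85 mm) begins 54 mm behind the grasp point. The pads swing forward as they close: fully open they stand 13 mm farther back than shut.
Start: joints at [1.281, 0.264, 1.604, -0, 1.274, -0.037], TCP at [0.169, 0.654, 0.231] pointing down, gripper open.
Joint ranges: [-2.63, 2.63], [-0.94, 2.18], [0.31, 2.57], [-1.31, 4.45], [0, 2.66], [-2.55, 2.55]. Speed limits (rad/s): [2.57, 2.57, 3.14, 3.14, 3.14, 3.14].

## Interface

Orientations are given as a rotation vector (axis times angle).
In Python, from workcell import bot gives the robot as it stands.
- The arm moves only by the tool drive_tool, never from a script. Its argument "deltas" is a list of rows, each an object with "hand": the opening, from 0 (shut) to 1 (fully open); "offset": the shift along the world's x, y, z in cm, a list of three; "angular": the turn, a rotation vector about the world's x, y, z in degrees, a list of three. A call has 1 to 8 rows; each row is the pose to reach, as a shift and turn from the pose commanded when the call began; what a row does not reach only later rows make up. A row lasts 1/8 s, in which the tool goes at most 62.5 mm and 10.7 degrees, less where a joint would pass 70% of its speed; a pose out of reach is approached as far as the arm can. A call with a gripper value outside its range is refused whole. The fingers move at their own pace and stop on an object; "force" is the grip in N (left out, the last holds). Time passes only in rows, so rows that repeat a pose let the fingers close. It gives the time, the measured TCP pose, the force and the opening at its end, in the units of the state.
- bot.read_state(): the state, without advancing time (a new reading comes with each control period).
- bot.read_camera(name): name is "scene" or "top" or "wrist"; returns a dict with "frame" (384x512x3 uint8, blue, green, red), "mtx" (3x3 intrinsics, pixels), "R" (3x3) and "t" (3): a world point X has camera coordinates R X + t. Camera axes: x right, y down, z forward; pixel columns grow to the right and rows downward; lengths in m; the calibration is good to about 2 mm. A picture is of the moment at which its call begins. There is no depth.
- bot.finish_job(): hands the job in, once; it reports no verdict.
The state is a dict: "time": time; "q": joint angles; "joint_vel": joint speeds; "joint_torque": joint torques, N m; "tool_pos": TCP position; "tcp_rot": TCP orientation; "wrist_force": force on the tool from outside, world axes, zero at the start; "torque": the same for the moment, N m; "width": opening from 0.0 (shut) to 1.0 (fully open).
Only numpy, scipy, OpenCV 4.12 (cv2) and the standard library are available. Lean on these libraries where they do the work, as an engineer would, in place of code of your own. Each camera call takes 0.05 s, during which the arm holds its last target. There are 200 camera calls.

## Task

Take the sprung tongs from their stand, draw the small glass control vial out of its deep well in the warming block, and press it fully home in the analyser's sample port, so that it keeps the detector pin in the bottom of the port pushed down. Then put the tongs back upright in their stand. The vial is glass: touch it with the tongs only, squeeze and press it no harder than the job needs, and leave the blood tubes in their wells.

Things in the scene. Friction and masses are not known exactly. Their poses are not given: they have to be found in the camera images.
- tongs_grip (a point): Sprung steel tongs, 137 mm, 80 g, loose, standing jaws down. Point: mid-grip, between two flat thumb plates (20 mm wide along x, from 18 mm above to 21 mm below the point; 34 mm over their outer faces when free). Below them finger rests stick out to 24 mm from the middle: upper face 21 mm, underside 25 mm below the point; keep finger ends above them. Own z points up, away from the jaws; the jaws close along own y.
- tongs_tip (a point): Middle between the tongs' jaw ends, 115 mm below mid-grip. Jaws: straight noses 6 mm wide (x), 3 mm thick (y), 78 mm long, 14 mm apart inside when free. They move parallel, 1 mm per mm of the plates: plates 30 mm over = 10 mm inside, 16 mm outside; 28 mm over = closed on the stopper. Springs push each plate out with 3 N free, 5 N at 30 mm, 6 N at 28 mm; any squeeze beyond that reaches the jaws.
- stand_mouth (a point): Fixed white stand of the tongs: a 100 mm tall post, 48 x 64 mm, on a steel foot plate. Point: middle of the slot in its flat top; the slot is 34 mm long (own y), 16 mm wide (own x) and 92 mm deep. The tongs hang in it by the undersides of their finger rests, own y along the slot, mid-grip 25 mm above this point and jaw ends 90 mm below it.
- vial_mid (a point): Control vial, loose, upright in one of six wells, 24 to 39 g: amber glass cylinder of 16 mm diameter, 34 mm tall to its flat shoulder, chamfered foot, then a pale stopper of 8 mm diameter, 9 mm tall. Point: half-way up, 21.5 mm above the foot, 12.5 mm below the shoulder. Squeeze the stopper, jaw ends resting on the shoulder: 5 to 15 N a jaw is firm; about 22 N a jaw, pressing included, breaks it.
- vial_foot (a point): Centre of the underside of the same vial, 34 mm below its shoulder; own z points up along the vial.
- warmer_mouth (a point): Fixed warming block, white case, 95 mm tall. Point: middle of the aluminium block's flat top. Six round wells, 22 mm wide and 70 mm deep, at x = -18 and +18 mm, y = -36, 0 and +36 mm from it along its own axes: one holds the vial (stopper top 27 mm below the mouth), three a blood tube, two are empty.
- port_mouth (a point): Centre of the analyser's sample port, a 17.6 mm round hole in its flat deck, 60 mm above the table; own z up. Its housing, 130 mm tall, begins 52 mm away towards own +x. A sprung bump on the +x side, 2 to 9 mm down, grips the vial and holds it wherever it is left: sliding it takes 4 to 12 N. The solid rest at the bottom is screw-set, 12 to 32 mm below the mouth: not measured, to be felt.
- port_pin (a joint): Sprung detector pin standing 4 mm out of the middle of the port's rest: how far it is pushed down, m: 0 free, 0.004 when the vial sits on the rest. It pushes back with 1 to 2 N. Pressing the vial down with more than about 20 N all told (sliding included) harms vial and port.
- tube_a_mid (a point): A blue-capped stoppered blood tube standing in the warming block: a loose clear tube of 13 mm diameter with a cap of 16 mm diameter, 82 mm tall in all, so its cap stands 12 mm above the block. The point is at its centre, half-way up. Not to be moved.
- tube_b_mid (a point): A grey-capped stoppered blood tube standing in the warming block: a loose clear tube of 13 mm diameter with a cap of 16 mm diameter, 82 mm tall in all, so its cap stands 12 mm above the block. The point is at its centre, half-way up. Not to be moved.
- tube_c_mid (a point): A red-capped stoppered blood tube standing in the warming block: a loose clear tube of 13 mm diameter with a cap of 16 mm diameter, 82 mm tall in all, so its cap stands 12 mm above the block. The point is at its centre, half-way up. Not to be moved.
Things that resemble listed ones, but are neither listed nor needed, are in the scene too. Leave any red look-alike of the part that bears stand_mouth alone.

How it is judged:
On the way, in this order (a step that is already met when the one before it is completed fails the run):
1. the tongs, held by the robot, have drawn the vial right out of its well (z of vial_foot in the frame of warmer_mouth above 0.005 m and contact force between tongs and vial above 1 N and contact force between the fingers and tongs above 1 N), for 0.1 s.
2. the vial is pressed home in the port, upright, the detector pin held down (value of joint port_pin above 0.0025 m and horizontal distance between vial_foot and port_mouth below 0.003 m and angle between vial_foot's own z axis and vertical below 0.1 rad), for 0.2 s.
At the end, for the whole second after the job is handed in: Vial upright (0.1 rad) and centred (3 mm) in the port, holding the detector pin down by over 2.5 of its 4 mm; tongs back in their stand: upright (0.12 rad), within 10 mm of its middle, hanging by their finger rests (grip point 18 to 30 mm above its top), clear of the vial (all of step 2 and horizontal distance between tongs_grip and stand_mouth below 0.01 m and z of tongs_grip in the frame of stand_mouth between 0.018 and 0.03 m and angle between tongs_grip's own z axis and vertical below 0.12 rad and contact force between tongs and vial below 0.1 N); the robot touches nothing.
It fails at once if the robot's fingers touch the vial (contact force between the fingers and vial above 0.5 N).
It fails at once if the glass is crushed: the jaws of the tongs together press on the vial with over 45 N (about 22 N a jaw) (contact force between tongs and vial above 45 N).
It fails at once if the vial is forced: all its contacts in the port (side spring, walls, pin and rest) add up to over 28 N (contact force between vial and analyser above 28 N).
It fails at once if the tongs or the vial are pressed against the warming block with over 20 N (contact force between any of tongs, vial and warmer above 20 N).
It fails at once if a blood tube is shifted by over 20 mm (distance of any of tube_a_mid, tube_b_mid, tube_c_mid from where it was at the start of the episode above 0.02 m).
It also fails if it takes over 53 s, if anything falls off the work surface, if the arm or the gripper's body presses on something with over 40 N, if the wrist force passes 120 N, or if a joint passes its speed limit or range.

## Working session

There is one attempt and no reset: what is moved stays moved. The work goes in short steps, Python scripts to look and compute and a tool call to move; the robot and the scene stay as the last step left them, time stands still between calls to the robot, and variables do not carry over. Pictures are saved under pics/ and viewed, about 8 in all and at most 12, crops included, and the job is handed in when it is done.

Besides the shell and the picture viewer there is one more tool, called after "Request:" by a JSON object that holds its "op" and its "data". drive_tool: Moves the arm, as the interface text tells. Its arguments: {"type":"object","properties":{"deltas":{"type":"array"},"force":{"type":"number"}},"required":["deltas"]}

```bash
mkdir -p pics
cat > h.py <<'E'
import numpy as np, cv2
from workcell import bot
def snap(name,fn):
    c=bot.read_camera(name); np.savez('pics/'+fn+'.npz',**{k:np.asarray(v) for k,v in c.items()})
    cv2.imwrite('pics/'+fn+'.png',c['frame']); return c
def load(fn): return np.load('pics/'+fn+'.npz')
def ray(c,u,v):
    R=np.asarray(c['R']);d=R.T@np.linalg.solve(c['mtx'],[u,v,1.]);o=-R.T@np.asarray(c['t']).ravel();return o,d
def onz(c,u,v,z):
    o,d=ray(c,u,v);return o+d*(z-o[2])/d[2]
def proj(c,X):
    p=c['mtx']@(c['R']@np.asarray(X)+np.asarray(c['t']).ravel());return p[:2]/p[2]
E
python3 - <<'E'
from h import *
s=snap('scene','s0');t=snap('top','t0')
im=np.vstack([s['frame'],t['frame']])
for c in (s,t): print(ray(c,256,192), c['mtx'][0,0])
st=bot.read_state(); print(st)
E
```

```text
(array([0.89554008, 0.6398495 , 0.58218042]), array([-0.47622795, -0.66864704, -0.57157222])) 358.261362096635
(array([0.34908631, 0.0432346 , 1.12232114]), array([ 0.13260708,  0.02940513, -0.99074752])) 434.89739937327863
{'time': 0.1, 'q': array([ 1.28111528e+00,  2.64711547e-01,  1.60521817e+00,  8.48289583e-06,
        1.27369518e+00, -3.69002533e-02]), 'joint_vel': array([ 0.00147611, -0.00137671, -0.00305201,  0.00060158, -0.00173931,
        0.00027226]), 'joint_torque': array([ 1.81309917e-05, -5.16709435e+01, -3.68587017e+01, -3.85327064e-05,
        6.22061067e-03, -8.66882971e-06]), 'tool_pos': array([0.16862974, 0.65292786, 0.23007419]), 'tcp_rot': array([-0.39597186, -3.11619557,  0.00314737]), 'wrist_force': array([-0.61757129,  0.03557385, -0.47855786]), 'torque': array([-0.02204179,  0.01750898, -0.04582907]), 'width': 0.9962160314560163}
```

View pics/t0.png

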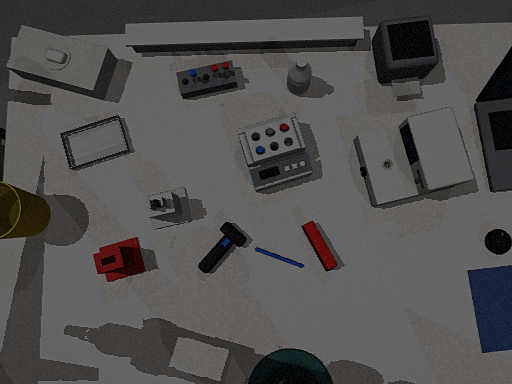

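View pics/s0.png

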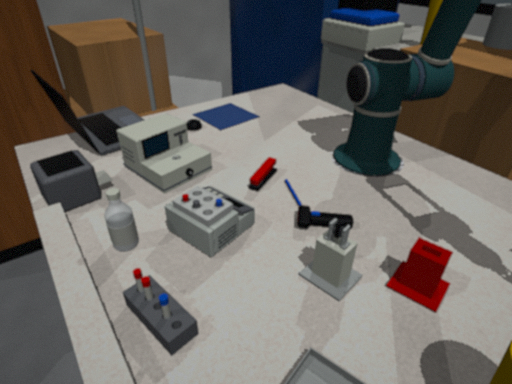

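The top view shows the tongs and white stand at about (160,204), the warmer at (272,140), the analyser port at about (387,163), and the red look-alike at (110,260). I'll enlarge these areas.

Run:
```python
from h import *
t=load('t0');f=t['frame']
def cr(x,y,w=66,h=72,k=6): return np.clip(cv2.resize(f[y:y+h,x:x+w],None,fx=k,fy=k,interpolation=cv2.INTER_CUBIC).astype(float)*1.8,0,255).astype(np.uint8)
a=cr(140,178,66,50);b=cr(238,110,66,50);c=cr(352,128,66,50);s=load('s0');g=s['frame'][205:300,290:416]
g=cv2.resize(g,(396,300),interpolation=cv2.INTER_CUBIC)
cv2.imwrite('pics/c1.png',np.vstack([np.hstack([a,b]),np.hstack([c,g])]))
for n,u,v,z in [('stand',160,204,.1),('warm',272,139,.095),('port',387,163,.06)]: print(n,onz(t,u,v,z))
```

```text
stand [0.46193986 0.30240753 0.1       ]
warm [0.61523236 0.0327971  0.095     ]
port [ 0.55665497 -0.24980243  0.06      ]
```

View pics/c1.png

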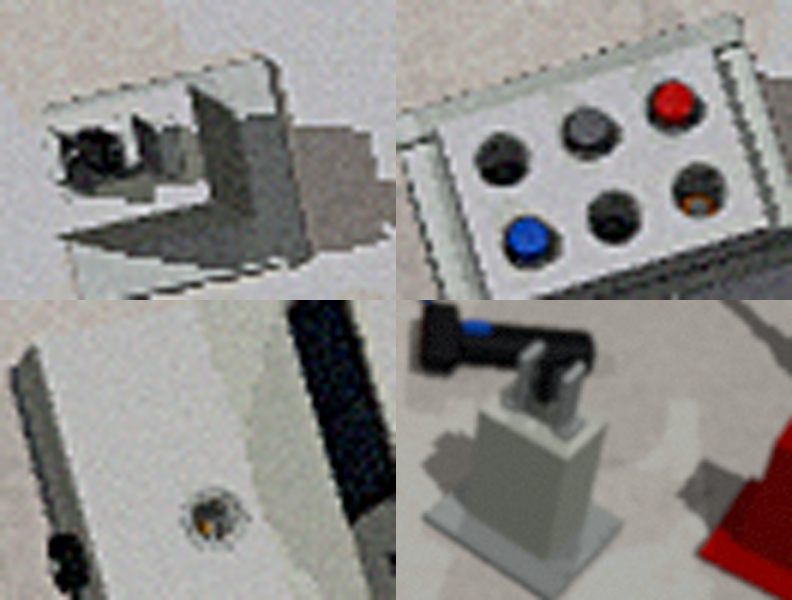

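The vial is in the lower right well, at top-view pixel (289,142), with its amber shoulder visible. I'll move over the stand for a wrist view.

Request:
{"op": "drive_tool", "data": {"deltas": [{"hand":1,"offset":[29,-35,10],"angular":[0,0,27]},{"hand":1,"offset":[29,-35,10],"angular":[0,0,27]},{"hand":1,"offset":[29,-35,10],"angular":[0,0,27]},{"hand":1,"offset":[29,-35,10],"angular":[0,0,27]},{"hand":1,"offset":[29,-35,10],"angular":[0,0,27]},{"hand":1,"offset":[29,-35,10],"angular":[0,0,27]},{"hand":1,"offset":[29,-35,10],"angular":[0,0,27]},{"hand":1,"offset":[29,-35,10],"angular":[0,0,27]}], "force": 20}}

```text
time: 1.1
tool_pos: [0.4606, 0.301, 0.3319]
tcp_rot: [-0.338, 3.122, -0.001]
wrist_force: [-0.5, 0.5, -1.0]
width: 0.999
```

Request:
{"op": "drive_tool", "data": {"deltas": [{"hand":1,"offset":[0,0,0],"angular":[0,0,0]},{"hand":1,"offset":[0,0,0],"angular":[0,0,0]}]}}

```text
time: 1.35
tool_pos: [0.4582, 0.3038, 0.3306]
tcp_rot: [0.342, -3.121, -0.0]
wrist_force: [-0.5, -0.0, -0.3]
width: 0.999
```

Run:
```python
from h import *
w=snap('wrist','w0');print(bot.read_state()['tool_pos'],bot.read_state()['tcp_rot'],ray(w,256,192),w['mtx'])
print(proj(w,[.462,.302,.1]))
cv2.imwrite('pics/w0b.png',np.clip(w['frame']*1.5,0,255).astype(np.uint8))
```

```text
[0.45792638 0.30411562 0.33049806] [ 3.43604373e-01 -3.12124583e+00  1.38413920e-04] (array([0.37499574, 0.28540151, 0.47239047]), array([ 0.31835525,  0.07455255, -0.94504391])) [[278.85350749   0.         254.88154111]
 [  0.         278.85350749 192.06521049]
 [  0.           0.           1.        ]]
[252.99804963 164.11726443]
```

View pics/w0b.png

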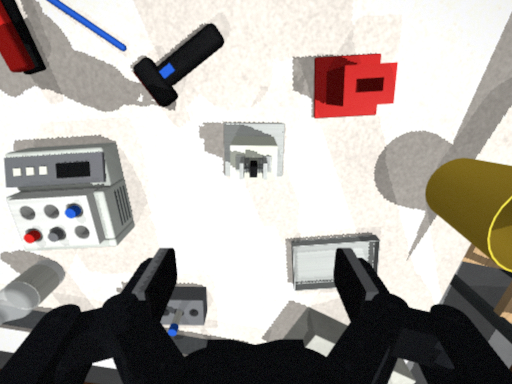

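The wrist view shows the tongs in the stand at about (254,165), aligned with the fingers. I'll zoom in.

Run:
```python
from h import *
w=load('w0');f=w['frame']
g=cv2.resize(f[115:187,212:296],None,fx=7,fy=7,interpolation=cv2.INTER_CUBIC)
cv2.imwrite('pics/c2.png',g)
```

```text
(no output)
```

View pics/c2.png

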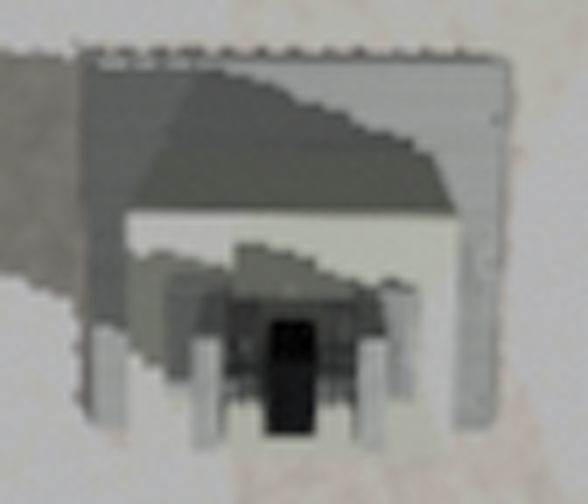

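Run:
```python
from h import *
from scipy.spatial.transform import Rotation as Ro
w=load('w0')
P=lambda x,y,z:onz(w,212+(x+.5)/7-.5,115+(y+.5)/7-.5,z)
a=P(127,212,.1);b=P(457,212,.1);d=b-a;L=np.linalg.norm(d);d/=L
n=np.array([-d[1],d[0],0]); 
if n[0]<0:n=-n
print('back edge',a,b,L,'slot yaw dir',d,np.degrees(np.arctan2(-d[0],d[1])),'stand ctr',(a+b)/2+n*.024)
q=[P(*p,.143) for p in [(193,340),(193,450),(388,340),(388,450)]]
print(np.round(q,4),np.linalg.norm(q[0]-q[2]),np.linalg.norm(q[0]-q[1]),'tongs',np.mean(q,0))
s=bot.read_state();R=Ro.from_rotvec(s['tcp_rot']).as_matrix();print(s['tool_pos'],R.round(4))
```

```text
back edge [0.44304482 0.26601762 0.1       ] [0.42941828 0.32745872 0.1       ] 0.0629340199909433 slot yaw dir [-0.21652109  0.97627794  0.        ] 12.504781594383855 stand ctr [0.45966222 0.30193468 0.1       ]
[[0.4544 0.2835 0.143 ]
 [0.4738 0.2874 0.143 ]
 [0.4471 0.3163 0.143 ]
 [0.4663 0.3209 0.143 ]] 0.03361507163442383 0.019746440140077197 tongs [0.46040172 0.30202858 0.143     ]
[0.45792638 0.30411562 0.33049806] [[-9.761e-01 -2.175e-01 -1.500e-03]
 [-2.175e-01  9.761e-01 -3.000e-04]
 [ 1.500e-03  1.000e-04 -1.000e+00]]
```

Request:
{"op": "drive_tool", "data": {"deltas": [{"hand":1,"offset":[0.2,-0.2,-6],"angular":[0,0,0]},{"hand":1,"offset":[0.2,-0.2,-12],"angular":[0,0,0]},{"hand":1,"offset":[0.2,-0.2,-17],"angular":[0,0,0]},{"hand":1,"offset":[0.2,-0.2,-20],"angular":[0,0,0]},{"hand":1,"offset":[0.2,-0.2,-22],"angular":[0,0,0]},{"hand":0.6,"offset":[0.2,-0.2,-22],"angular":[0,0,0]},{"hand":0.45,"offset":[0.2,-0.2,-22],"angular":[0,0,0]},{"hand":0.45,"offset":[0.2,-0.2,-22],"angular":[0,0,0]}]}}

```text
time: 2.4
tool_pos: [0.4616, 0.3024, 0.1128]
tcp_rot: [-0.343, 3.12, 0.002]
wrist_force: [-0.1, 0.6, 0.4]
width: 0.448
```

Run:
```python
from h import *
w=snap('wrist','w1');print(bot.read_state())
cv2.imwrite('pics/c3.png',cv2.resize(w['frame'][120:384,100:420],None,fx=2.2,fy=2.2,interpolation=cv2.INTER_CUBIC))
```

```text
{'time': 2.45, 'q': array([ 5.34657936e-01,  1.35741543e-01,  1.98818973e+00, -4.74393807e-06,
        1.01509554e+00, -1.25497541e+00]), 'joint_vel': array([-0.00413462,  0.00171455,  0.00466416, -0.00113488, -0.00035702,
        0.00072587]), 'joint_torque': array([ 9.70707019e-02, -4.00949979e+01, -3.25287831e+01,  5.84109424e-03,
       -1.18573469e-03,  6.95084491e-04]), 'tool_pos': array([0.46159977, 0.30229227, 0.11274286]), 'tcp_rot': array([-3.42811317e-01,  3.12047932e+00,  1.65569850e-03]), 'wrist_force': array([-0.25639896, -0.04078802,  0.56904346]), 'torque': array([-0.00486716,  0.04167037, -0.05719565]), 'width': 0.45314690809488223}
```

View pics/c3.png

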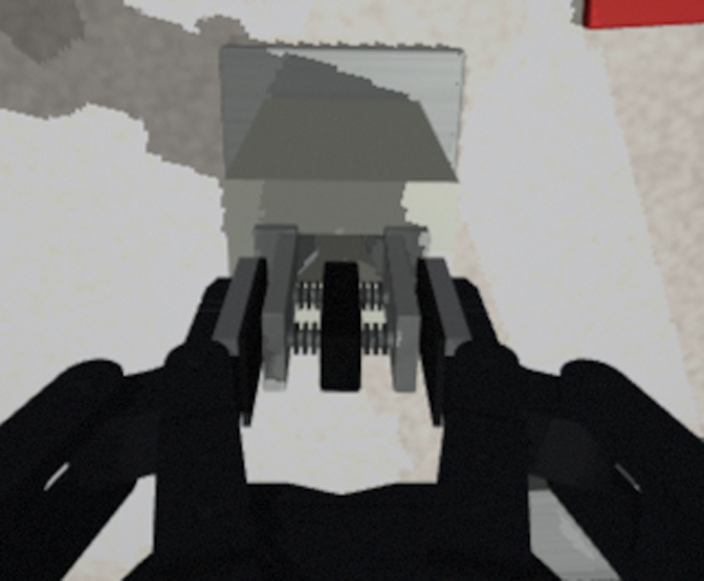

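View 5: the pads straddle the plates evenly. I'll lower a little and close to the 30 mm plate setting.

Request:
{"op": "drive_tool", "data": {"deltas": [{"hand":0.45,"offset":[-0.1,0,-0.4],"angular":[0,0,0]},{"hand":0.42,"offset":[-0.1,0,-0.4],"angular":[0,0,0]},{"hand":0.39,"offset":[-0.1,0,-0.4],"angular":[0,0,0]},{"hand":0.37,"offset":[-0.1,0,-0.4],"angular":[0,0,0]},{"hand":0.353,"offset":[-0.1,0,-0.4],"angular":[0,0,0]},{"hand":0.353,"offset":[-0.1,0,-0.4],"angular":[0,0,0]},{"hand":0.353,"offset":[-0.1,0,-0.4],"angular":[0,0,0]}], "force": 20}}

```text
time: 3.32
tool_pos: [0.4601, 0.3016, 0.1076]
tcp_rot: [-0.342, 3.122, 0.0]
wrist_force: [-0.3, 0.3, 2.5]
width: 0.352
```

Run:
```python
from h import *
s=bot.read_state();print(s['tool_pos'],s['tcp_rot'],s['wrist_force'],s['width'])
```

```text
[0.46005422 0.30159738 0.10755856] [-3.42365132e-01  3.12240380e+00  1.79503409e-04] [-0.28982892  0.31737718  2.46984055] 0.35241204658168646
```

Request:
{"op": "drive_tool", "data": {"deltas": [{"hand":0.353,"offset":[0,0,1],"angular":[0,0,0]},{"hand":0.353,"offset":[0,0,3],"angular":[0,0,0]},{"hand":0.353,"offset":[0,0,6],"angular":[0,0,0]},{"hand":0.353,"offset":[0,0,10],"angular":[0,0,0]},{"hand":0.353,"offset":[0,0,13],"angular":[0,0,0]},{"hand":0.353,"offset":[0,0,15],"angular":[0,0,0]},{"hand":0.353,"offset":[0,0,15],"angular":[0,0,0]}]}}

```text
time: 4.2
tool_pos: [0.4607, 0.3021, 0.2591]
tcp_rot: [-0.342, 3.12, 0.002]
wrist_force: [0.3, -0.4, -0.9]
width: 0.354
```

Run:
```python
from h import *
s=bot.read_state();p=s['tool_pos'];print(p,s['tcp_rot'],s['wrist_force'],s['width'])
t=load('t0')
P=lambda x,y,z:onz(t,238+(x-396+.5)/6-.5,110+(y+.5)/6-.5,z)
W=P(699,190,.095);print('well',W,P(613,217,.095),P(502,158,.095),P(675,102,.107))
print('delta cm',(W+[.083,.019,0]-p)*100)
```

```text
[0.46068423 0.30206325 0.25909115] [-3.42085941e-01  3.11979252e+00  2.21272643e-03] [ 0.30728901 -0.36870088 -0.87168103] 0.3543957099927141
well [ 0.60870734 -0.00593185  0.095     ] [0.59840617 0.02893467 0.095     ] [0.6238946  0.07324241 0.095     ] [0.64198308 0.00326895 0.107     ]
delta cm [ 23.10231119 -28.89951042 -16.40911481]
```

Request:
{"op": "drive_tool", "data": {"deltas": [{"hand":0.353,"offset":[2,-2.5,0],"angular":[0,0,0]},{"hand":0.353,"offset":[5.5,-7,0],"angular":[0,0,0]},{"hand":0.353,"offset":[9,-12,0],"angular":[0,0,0]},{"hand":0.353,"offset":[13,-16.5,0],"angular":[0,0,0]},{"hand":0.353,"offset":[17,-21.5,0],"angular":[0,0,0]},{"hand":0.353,"offset":[20.5,-26,-1],"angular":[0,0,0]},{"hand":0.353,"offset":[23,-29,-3],"angular":[0,0,0]},{"hand":0.353,"offset":[23,-29,-3],"angular":[0,0,0]}]}}

```text
time: 5.2
tool_pos: [0.6885, 0.0087, 0.2215]
tcp_rot: [0.336, -3.115, -0.001]
wrist_force: [-1.4, 1.2, -0.8]
width: 0.355
```

Request:
{"op": "drive_tool", "data": {"deltas": [{"hand":0.353,"offset":[0,0,0],"angular":[0,0,0]},{"hand":0.353,"offset":[0,0,0],"angular":[0,0,0]}]}}

```text
time: 5.45
tool_pos: [0.6893, 0.0127, 0.2274]
tcp_rot: [0.344, -3.123, -0.0]
wrist_force: [0.1, -0.0, -0.2]
width: 0.355
```

Run:
```python
from h import *
w=snap('wrist','w2')
s=bot.read_state();p=s['tool_pos'];print(p,s['tcp_rot'],s['wrist_force'],s['width'])
print(proj(w,[.6087,-.0059,.095]),proj(w,p-[0,0,.0976]))
f=cv2.convertScaleAbs(w['frame'],alpha=1.6)
u,v=proj(w,[.6087,-.0059,.095]).astype(int)
a=cv2.resize(f[v-30:v+30,u-30:u+30],(480,480),interpolation=cv2.INTER_CUBIC)
tu,tv=proj(w,p-[0,0,.0976]).astype(int);print(u,v,tu,tv)
b=cv2.resize(f[tv-60:tv+60,tu-40:tu+40],(320,480),interpolation=cv2.INTER_CUBIC)
cv2.imwrite('pics/c4.png',np.hstack([a,b]))
```

```text
[0.6894915  0.0127923  0.22787978] [-3.44679851e-01  3.12196459e+00  2.25295145e-04] [-0.92166541 -0.10079147 -1.12498536] 0.35368256605493315
[254.20965351  98.11631459] [254.89864382 194.68220173]
254 98 254 194
```

View pics/c4.png

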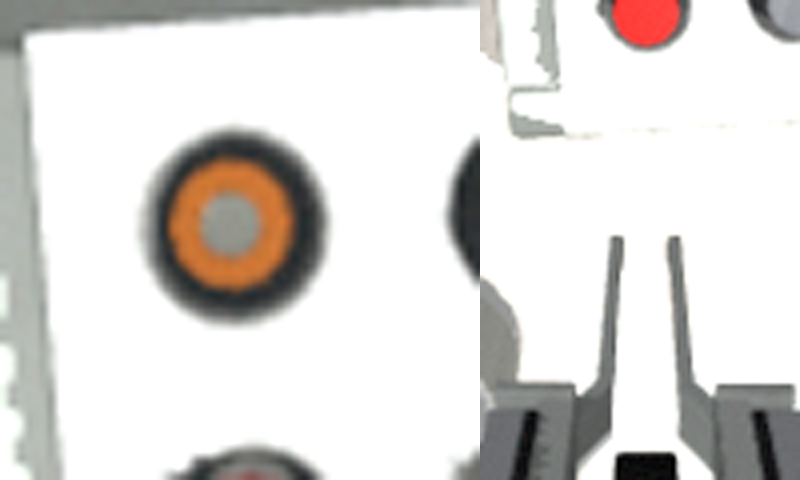

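View 6: the stopper is concentric in its well, with well centre at crop (235,226) and stopper at (231,224). The jaw ends are at crop (645,237).

Run:
```python
from h import *
w=load('w2');f=w['frame']
p=np.array([0.68945,0.0128,0.2279])
A=lambda x,y,z:onz(w,224+(x+.5)/8-.5,68+(y+.5)/8-.5,z)
print('well',A(235,226,.095),'stopper',A(231,224,.068),'shoulder',A(232,223,.059))
hsv=cv2.cvtColor(f,cv2.COLOR_BGR2HSV)[68:128,224:284]
m=((hsv[...,1]>120)&(hsv[...,0]<25)&(hsv[...,0]>5)).astype(np.uint8);m[45:]=0
cs,_=cv2.findContours(m,cv2.RETR_EXTERNAL,cv2.CHAIN_APPROX_NONE);c=max(cs,key=cv2.contourArea);(x,y),r=cv2.minEnclosingCircle(c);print('orange',x,y,r,onz(w,224+x,68+y,.059))
tip=onz(w,214+(165.5)/4-.4,134+237.5/4-.5,p[2]-.0976)
tool_x=np.array([.976,.2175,0])
tip=tip+tool_x*.003
print('tip',tip,'tip-TCP',tip-p)
```

```text
well [ 0.60697695 -0.00749419  0.095     ] stopper [ 0.60695266 -0.0082066   0.068     ] shoulder [ 0.60683244 -0.00817566  0.059     ]
orange 28.5 27.700000762939453 8.09577751159668 [ 0.60710138 -0.00818368  0.059     ]
tip [0.6906967  0.01313127 0.1303    ] tip-TCP [ 0.0012467   0.00033127 -0.0976    ]
```

Request:
{"op": "drive_tool", "data": {"deltas": [{"hand":0.353,"offset":[-2,-0.5,0],"angular":[0,0,0]},{"hand":0.353,"offset":[-5,-1.2,0],"angular":[0,0,0]},{"hand":0.353,"offset":[-7.5,-1.8,0],"angular":[0,0,0]},{"hand":0.353,"offset":[-8.35,-2.1,0],"angular":[0,0,0]},{"hand":0.353,"offset":[-8.35,-2.1,-1],"angular":[0,0,0]},{"hand":0.353,"offset":[-8.35,-2.1,-2.5],"angular":[0,0,0]},{"hand":0.353,"offset":[-8.35,-2.1,-2.5],"angular":[0,0,0]},{"hand":0.353,"offset":[-8.35,-2.1,-2.5],"angular":[0,0,0]}]}}

```text
time: 6.5
tool_pos: [0.6065, -0.0094, 0.2015]
tcp_rot: [0.343, -3.122, -0.0]
wrist_force: [0.0, -0.1, -1.0]
width: 0.354
```

Run:
```python
from h import *
w=snap('wrist','w3')
s=bot.read_state();p=s['tool_pos'];print(p,s['tcp_rot'],s['wrist_force'],s['width'])
print(proj(w,[.607,-.0075,.095]),proj(w,p-[-.001,0,.0976]))
u,v=proj(w,[.607,-.0075,.095]).astype(int);print(u,v)
f=cv2.convertScaleAbs(w['frame'],alpha=1.4)
cv2.imwrite('pics/c5.png',cv2.resize(f[v-40:v+40,u-50:u+50],(800,640)[0:2] and (750,600),interpolation=cv2.INTER_CUBIC))
```

```text
[ 0.60674299 -0.00939484  0.20200465] [ 3.42507897e-01 -3.12260939e+00 -1.09421499e-04] [-0.03638509 -0.14838535 -1.12538955] 0.35465927799819585
[256.63759415 192.16629252] [254.49026784 195.8766164 ]
256 192
```

View pics/c5.png

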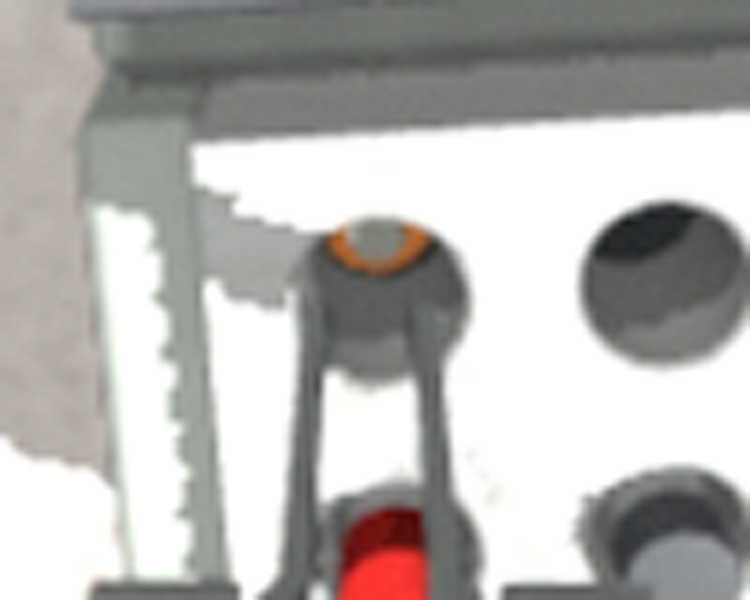

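View 7: the jaws are over the well, about 1 mm to the −y side. I'll correct that and go down to just above the shoulder.

Request:
{"op": "drive_tool", "data": {"deltas": [{"hand":0.353,"offset":[-0.05,0.1,0],"angular":[0,0,0]},{"hand":0.353,"offset":[-0.05,0.1,-0.5],"angular":[0,0,0]},{"hand":0.353,"offset":[-0.05,0.1,-1.3],"angular":[0,0,0]},{"hand":0.353,"offset":[-0.05,0.1,-2.1],"angular":[0,0,0]},{"hand":0.353,"offset":[-0.05,0.1,-3],"angular":[0,0,0]},{"hand":0.353,"offset":[-0.05,0.1,-3.7],"angular":[0,0,0]},{"hand":0.353,"offset":[-0.05,0.1,-4.2],"angular":[0,0,0]},{"hand":0.353,"offset":[-0.05,0.1,-4.2],"angular":[0,0,0]}]}}

```text
time: 7.55
tool_pos: [0.6055, -0.0085, 0.1597]
tcp_rot: [0.342, -3.122, -0.0]
wrist_force: [-0.0, 0.6, -1.1]
width: 0.356
```

Request:
{"op": "drive_tool", "data": {"deltas": [{"hand":0.353,"offset":[0,0,-0.1],"angular":[0,0,0]},{"hand":0.353,"offset":[0,0,-0.1],"angular":[0,0,0]}]}}

```text
time: 7.8
tool_pos: [0.6061, -0.0085, 0.1596]
tcp_rot: [-0.342, 3.122, -0.0]
wrist_force: [0.8, 1.4, -2.5]
width: 0.355
```

Request:
{"op": "drive_tool", "data": {"deltas": [{"hand":0.353,"offset":[0,0,-0.1],"angular":[0,0,0]},{"hand":0.353,"offset":[0,0,-0.1],"angular":[0,0,0]}]}}

```text
time: 8.05
tool_pos: [0.6058, -0.0085, 0.1583]
tcp_rot: [-0.342, 3.123, -0.0]
wrist_force: [1.0, -0.9, -0.7]
width: 0.361
```

Request:
{"op": "drive_tool", "data": {"deltas": [{"hand":0.353,"offset":[0,0,-0.1],"angular":[0,0,0]},{"hand":0.353,"offset":[0,0,-0.1],"angular":[0,0,0]}]}}

```text
time: 8.3
tool_pos: [0.6057, -0.0085, 0.1572]
tcp_rot: [0.342, -3.123, -0.0]
wrist_force: [-0.9, -0.4, -1.4]
width: 0.353
```

Request:
{"op": "drive_tool", "data": {"deltas": [{"hand":0.353,"offset":[0,0,-0.05],"angular":[0,0,0]},{"hand":0.353,"offset":[0,0,-0.05],"angular":[0,0,0]}]}}

```text
time: 8.55
tool_pos: [0.6058, -0.0085, 0.1567]
tcp_rot: [0.342, -3.123, 0.0]
wrist_force: [1.0, -0.5, -1.0]
width: 0.357
```

Request:
{"op": "drive_tool", "data": {"deltas": [{"hand":0.353,"offset":[0,0,-0.05],"angular":[0,0,0]},{"hand":0.353,"offset":[0,0,-0.05],"angular":[0,0,0]}]}}

```text
time: 8.8
tool_pos: [0.606, -0.0085, 0.1565]
tcp_rot: [-0.342, 3.122, -0.0]
wrist_force: [-1.5, -0.1, 0.2]
width: 0.353
```

Request:
{"op": "drive_tool", "data": {"deltas": [{"hand":0.335,"offset":[0,0,0],"angular":[0,0,0]},{"hand":0.325,"offset":[0,0,0],"angular":[0,0,0]},{"hand":0.315,"offset":[0,0,0],"angular":[0,0,0]},{"hand":0.305,"offset":[0,0,0],"angular":[0,0,0]},{"hand":0.305,"offset":[0,0,0],"angular":[0,0,0]}], "force": 20}}

```text
time: 9.43
tool_pos: [0.6062, -0.0085, 0.1568]
tcp_rot: [-0.342, 3.122, -0.0]
wrist_force: [-0.2, -0.3, 4.5]
width: 0.307
```

Request:
{"op": "drive_tool", "data": {"deltas": [{"hand":0.295,"offset":[0,0,0],"angular":[0,0,0]},{"hand":0.295,"offset":[0,0,0],"angular":[0,0,0]},{"hand":0.295,"offset":[0,0,0],"angular":[0,0,0]}]}}

```text
time: 9.8
tool_pos: [0.6062, -0.0085, 0.1568]
tcp_rot: [-0.342, 3.122, -0.0]
wrist_force: [-0.4, -0.4, 5.2]
width: 0.304
```

Run:
```python
from h import *
w=snap('wrist','w4')
s=bot.read_state();p=s['tool_pos'];print(p,s['wrist_force'],s['width'])
f=cv2.convertScaleAbs(w['frame'],alpha=1.4)
u,v=proj(w,p+[0,0,-.05]).astype(int);print(u,v)
cv2.imwrite('pics/c6.png',cv2.resize(f[v-70:v+50,u-75:u+75],(750,600),interpolation=cv2.INTER_CUBIC))
```

```text
[ 0.60621733 -0.00850751  0.15682164] [-0.86991779  0.34058048  5.09357057] 0.30492484472114556
254 215
```

View pics/c6.png

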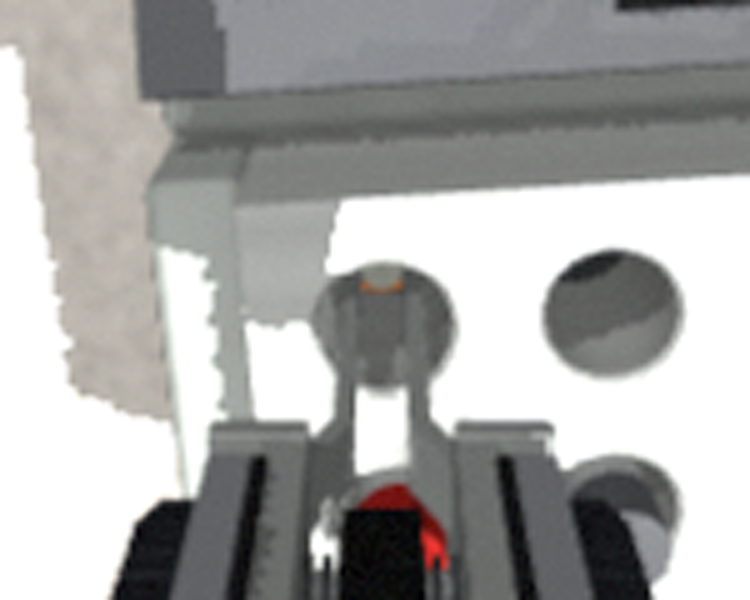

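View 8: the jaws closed on the stopper and stalled there, pressing on the shoulder with about 5 N. I'll draw it out slowly.

Request:
{"op": "drive_tool", "data": {"deltas": [{"hand":0.295,"offset":[0,0,0.3],"angular":[0,0,0]},{"hand":0.295,"offset":[0,0,1],"angular":[0,0,0]},{"hand":0.295,"offset":[0,0,2.5],"angular":[0,0,0]},{"hand":0.295,"offset":[0,0,4.5],"angular":[0,0,0]},{"hand":0.295,"offset":[0,0,6.5],"angular":[0,0,0]},{"hand":0.295,"offset":[0,0,9],"angular":[0,0,0]},{"hand":0.295,"offset":[0,0,11],"angular":[0,0,0]},{"hand":0.295,"offset":[0,0,11],"angular":[0,0,0]}]}}

```text
time: 10.85
tool_pos: [0.6074, -0.0085, 0.2696]
tcp_rot: [-0.342, 3.117, -0.001]
wrist_force: [0.6, -0.4, -1.1]
width: 0.303
```

Run:
```python
from h import *
w=snap('wrist','w5')
s=bot.read_state();p=s['tool_pos'];print(p,s['tcp_rot'],s['wrist_force'],s['width'])
t=load('t0')
P=lambda x,y,z:onz(t,352+(x+.5)/6-.5,128+(y-300+.5)/6-.5,z)
port=P(212,517,.06);print('port',port,'delta to cam-over',(port+[.083,.019,0]-p)*100)
f=cv2.convertScaleAbs(w['frame'],alpha=1.4)
u,v=proj(w,p+[0,0,-.0976]).astype(int);print(u,v)
cv2.imwrite('pics/c7.png',cv2.resize(f[v-50:v+50,u-62:u+63],(750,600),interpolation=cv2.INTER_CUBIC))
```

```text
[ 0.60646907 -0.00850753  0.26771284] [-3.42129099e-01  3.12037757e+00 -6.63025833e-04] [-0.23266827 -0.62470283 -1.43157773] 0.29948427903261793
port [ 0.55477804 -0.24949182  0.06      ] delta to cam-over [  3.13089713 -22.19842924 -20.77128382]
255 192
```

View pics/c7.png

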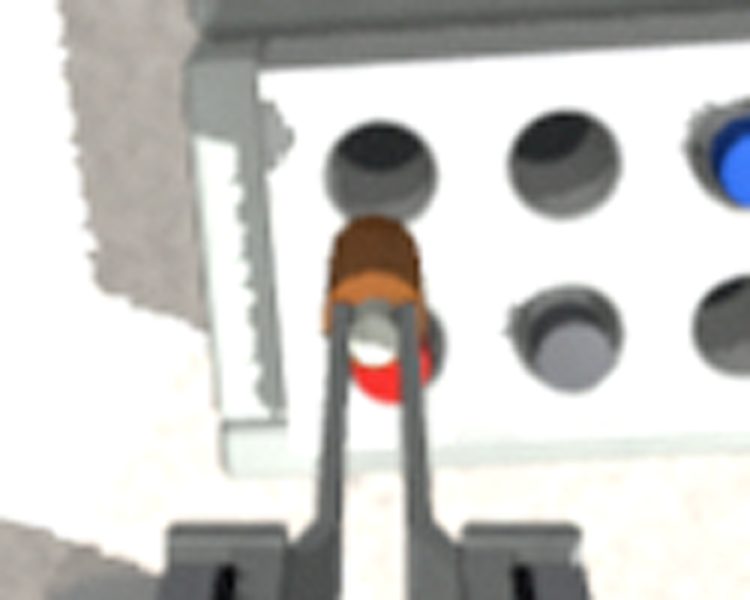

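View 9: the vial is held upright by its stopper, with shoulder rim centre about crop x 375 and foot about 377. Next I'll move the camera over the port.

Request:
{"op": "drive_tool", "data": {"deltas": [{"hand":0.295,"offset":[0.3,-2.5,0],"angular":[0,0,0]},{"hand":0.295,"offset":[1,-7,0],"angular":[0,0,0]},{"hand":0.295,"offset":[1.7,-12,0],"angular":[0,0,0]},{"hand":0.295,"offset":[2.4,-17,0],"angular":[0,0,0]},{"hand":0.295,"offset":[2.9,-20.5,-0.5],"angular":[0,0,0]},{"hand":0.295,"offset":[3.1,-22.2,-1.5],"angular":[0,0,0]},{"hand":0.295,"offset":[3.1,-22.2,-1.5],"angular":[0,0,0]},{"hand":0.295,"offset":[3.1,-22.2,-1.5],"angular":[0,0,0]}]}}

```text
time: 11.9
tool_pos: [0.6365, -0.229, 0.2506]
tcp_rot: [0.344, -3.122, -0.002]
wrist_force: [0.1, 0.3, -1.6]
width: 0.3
```

Run:
```python
from h import *
w5=load('w5');p5=np.array([.60647,-.0085,.2677])
A=lambda x,y,z:onz(w5,193+(x+.5)/6-.5,142+(y+.5)/6-.5,z)
tx=np.array([.976,.2175,0]);z=p5[2]-.0976
print('shoulder-TCP',A(375.5,270,z)+tx*.008-p5,'foot-TCP',A(377,217,z-.034)+tx*.0075-p5,'stoptop',A(374,348,z+.009)-p5, 'w',A(327,310,z)-A(424,310,z))
w=snap('wrist','w6')
s=bot.read_state();p=s['tool_pos'];print(p,s['tcp_rot'],s['wrist_force'],s['width'])
f=cv2.convertScaleAbs(w['frame'],alpha=1.3)
u,v=proj(w,[.5548,-.2495,.06]).astype(int);print(u,v)
a=cv2.resize(f[v-30:v+30,u-30:u+30],(480,480),interpolation=cv2.INTER_CUBIC)
tu,tv=proj(w,p-[0,0,.0976]).astype(int);print(tu,tv)
b=cv2.resize(f[tv-60:tv+20,tu-26:tu+27],(318,480),interpolation=cv2.INTER_CUBIC)
cv2.imwrite('pics/c8.png',np.hstack([a,b]))
```

```text
shoulder-TCP [ 0.00259982  0.00044929 -0.0976    ] foot-TCP [ 0.00375045  0.00093516 -0.1316    ] stoptop [ 0.00382202  0.00049688 -0.0886    ] w [ 0.00322191 -0.01447379  0.        ]
[ 0.63679602 -0.22887055  0.25120428] [ 3.44510447e-01 -3.12237816e+00 -1.27972762e-03] [ 0.51216231  0.18321557 -0.70034616] 0.3054645079421572
252 96
254 194
```

View pics/c8.png

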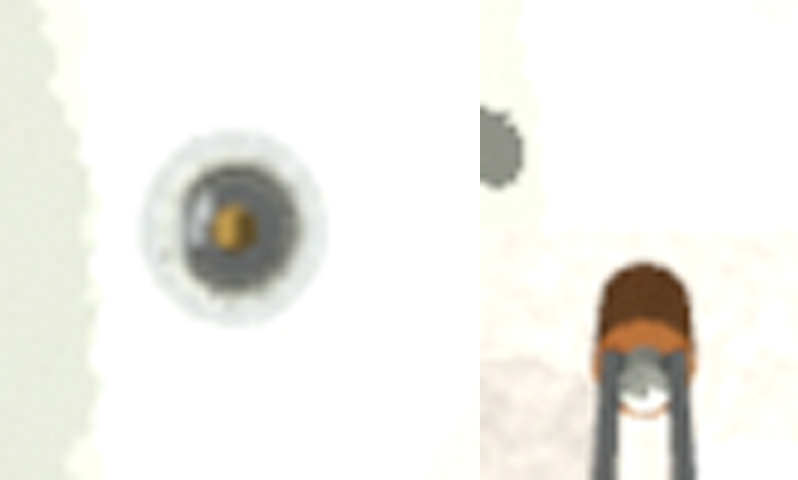

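View 10: the port centre is at crop (235,228), and the vial foot's near rim is at (645,262).

Run:
```python
from h import *
w=load('w6');p=np.array([.6368,-.2289,.2512])
A=lambda x,y,z:onz(w,228+(x-480+.5)/6-.5,134+(y+.5)/6-.5,z)
tx=np.array([.976,.2175,0]);z=p[2]-.0976
print('shoulder-TCP',A(643.5,318,z)+tx*.008-p,'foot-TCP',A(645,262,z-.034)+tx*.0075-p,'stoptop',A(643,372,z+.009)-p)
port=onz(w,222+235.5/8-.5,66+228.5/8-.5,.06);print('port',port)
# shoulder front+back rim midpoint
print(A(644,418,z)-p-tx*.008)
```

```text
shoulder-TCP [-2.73474612e-05  1.12747263e-04 -9.76000000e-02] foot-TCP [ 0.00046716  0.000518   -0.1316    ] stoptop [-0.0025824  -0.00054144 -0.0886    ]
port [ 0.55282279 -0.25187588  0.06      ]
[ 5.65245054e-05  2.07516632e-04 -9.76000000e-02]
```

Request:
{"op": "drive_tool", "data": {"deltas": [{"hand":0.295,"offset":[-2.5,-0.7,0],"angular":[0,0,0]},{"hand":0.295,"offset":[-5.5,-1.5,0],"angular":[0,0,0]},{"hand":0.295,"offset":[-7.8,-2.1,0],"angular":[0,0,0]},{"hand":0.295,"offset":[-8.4,-2.3,-1],"angular":[0,0,0]},{"hand":0.295,"offset":[-8.4,-2.3,-3],"angular":[0,0,0]},{"hand":0.295,"offset":[-8.4,-2.3,-4.5],"angular":[0,0,0]},{"hand":0.295,"offset":[-8.4,-2.3,-4.5],"angular":[0,0,0]},{"hand":0.295,"offset":[-8.4,-2.3,-4.5],"angular":[0,0,0]}]}}

```text
time: 12.95
tool_pos: [0.5533, -0.2533, 0.2059]
tcp_rot: [0.343, -3.122, -0.0]
wrist_force: [0.5, 0.2, -1.4]
width: 0.304
```

Request:
{"op": "drive_tool", "data": {"deltas": [{"hand":0.295,"offset":[0,0,0],"angular":[0,0,0]},{"hand":0.295,"offset":[0,0,0],"angular":[0,0,0]}]}}

```text
time: 13.2
tool_pos: [0.5533, -0.2537, 0.207]
tcp_rot: [-0.342, 3.122, -0.001]
wrist_force: [0.5, -0.3, -1.0]
width: 0.304
```

Run:
```python
from h import *
w=snap('wrist','w7')
s=bot.read_state();p=s['tool_pos'];print(p,s['tcp_rot'],s['wrist_force'],s['width'])
f=cv2.convertScaleAbs(w['frame'],alpha=1.25)
u,v=proj(w,p-[0,0,.1316]).astype(int);print(u,v)
a=cv2.resize(f[v-35:v+25,u-30:u+30],(600,600),interpolation=cv2.INTER_CUBIC)
cv2.imwrite('pics/c9.png',a)
```

```text
[ 0.55318969 -0.25363334  0.20690477] [-3.42297904e-01  3.12197122e+00 -9.04488063e-04] [-0.39886144  0.19897511 -1.27829305] 0.2996760106621001
255 182
```

View pics/c9.png

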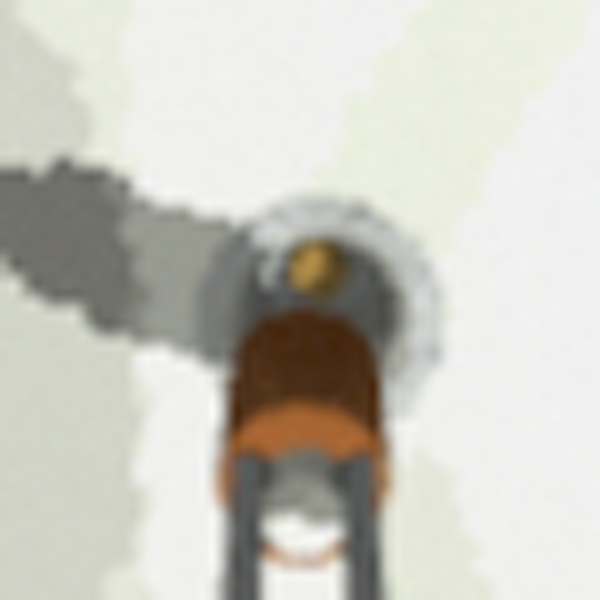

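Run:
```python
from h import *
w=load('w7');p=np.array([.5532,-.2536,.2069])
A=lambda x,y,z:onz(w,225+(x+.5)/10-.5,147+(y+.5)/10-.5,z)
tx=np.array([.976,.2175,0]);z=p[2]-.0976
l=A(200,305,.06);r=A(442,305,.06);print('ring dia',np.linalg.norm(l-r))
print('port by top rim',A(321,195,.06)+tx*.01325,'by hole edge',A(321,233,.06)+tx*.0088)
print('foot',A(308,310,z-.034)+tx*.0075,'shoulder front/back',A(303.5,402,z)+tx*.008,A(303,563,z)-tx*.008)
```

```text
ring dia 0.026038856572350295
port by top rim [ 0.55209852 -0.25216744  0.06      ] by hole edge [ 0.55181196 -0.25222639  0.06      ]
foot [ 0.55483009 -0.25298181  0.0753    ] shoulder front/back [ 0.55416835 -0.25355814  0.1093    ] [ 0.55379949 -0.25370216  0.1093    ]
```

View 11: the foot is about 1.3 mm short in y and 2 mm over in x. I'll correct and lower in steps, watching the force.

Request:
{"op": "drive_tool", "data": {"deltas": [{"hand":0.295,"offset":[-0.18,0.13,0],"angular":[0,0,0]},{"hand":0.295,"offset":[-0.18,0.13,-0.5],"angular":[0,0,0]},{"hand":0.295,"offset":[-0.18,0.13,-1],"angular":[0,0,0]},{"hand":0.295,"offset":[-0.18,0.13,-1.3],"angular":[0,0,0]},{"hand":0.295,"offset":[-0.18,0.13,-1.3],"angular":[0,0,0]}]}}

```text
time: 13.88
tool_pos: [0.5507, -0.252, 0.1926]
tcp_rot: [0.342, -3.122, -0.001]
wrist_force: [0.5, 0.4, -1.2]
width: 0.308
```

Request:
{"op": "drive_tool", "data": {"deltas": [{"hand":0.295,"offset":[0,0,-0.1],"angular":[0,0,0]},{"hand":0.295,"offset":[0,0,-0.2],"angular":[0,0,0]},{"hand":0.295,"offset":[0,0,-0.2],"angular":[0,0,0]}]}}

```text
time: 14.25
tool_pos: [0.551, -0.2521, 0.1913]
tcp_rot: [-0.342, 3.123, 0.0]
wrist_force: [-0.0, -0.1, -1.5]
width: 0.303
```

Request:
{"op": "drive_tool", "data": {"deltas": [{"hand":0.295,"offset":[0,0,-0.1],"angular":[0,0,0]},{"hand":0.295,"offset":[0,0,-0.1],"angular":[0,0,0]}]}}

```text
time: 14.5
tool_pos: [0.551, -0.2521, 0.1902]
tcp_rot: [0.342, -3.123, -0.0]
wrist_force: [0.2, -0.1, -0.5]
width: 0.305
```

Request:
{"op": "drive_tool", "data": {"deltas": [{"hand":0.295,"offset":[0,0,-0.1],"angular":[0,0,0]},{"hand":0.295,"offset":[0,0,-0.1],"angular":[0,0,0]}]}}

```text
time: 14.75
tool_pos: [0.551, -0.2521, 0.1892]
tcp_rot: [0.342, -3.123, -0.0]
wrist_force: [-0.1, -0.1, -0.7]
width: 0.299
```

Request:
{"op": "drive_tool", "data": {"deltas": [{"hand":0.295,"offset":[0,0,-0.1],"angular":[0,0,0]},{"hand":0.295,"offset":[0,0,-0.1],"angular":[0,0,0]}]}}

```text
time: 15.0
tool_pos: [0.551, -0.2522, 0.1882]
tcp_rot: [0.342, -3.123, -0.0]
wrist_force: [0.4, -0.2, -0.7]
width: 0.301
```

Request:
{"op": "drive_tool", "data": {"deltas": [{"hand":0.295,"offset":[0,0,-0.1],"angular":[0,0,0]},{"hand":0.295,"offset":[0,0,-0.1],"angular":[0,0,0]}]}}

```text
time: 15.25
tool_pos: [0.551, -0.2521, 0.1872]
tcp_rot: [0.342, -3.123, -0.0]
wrist_force: [-0.4, -0.1, -1.5]
width: 0.307
```

Request:
{"op": "drive_tool", "data": {"deltas": [{"hand":0.295,"offset":[0,0,-0.1],"angular":[0,0,0]},{"hand":0.295,"offset":[0,0,-0.1],"angular":[0,0,0]}]}}

```text
time: 15.5
tool_pos: [0.551, -0.2521, 0.1862]
tcp_rot: [0.342, -3.123, -0.0]
wrist_force: [0.2, 0.9, -1.2]
width: 0.3
```

Request:
{"op": "drive_tool", "data": {"deltas": [{"hand":0.295,"offset":[0,0,-0.1],"angular":[0,0,0]},{"hand":0.295,"offset":[0,0,-0.1],"angular":[0,0,0]}]}}

```text
time: 15.75
tool_pos: [0.551, -0.2521, 0.1852]
tcp_rot: [0.342, -3.123, -0.0]
wrist_force: [0.4, 0.4, -0.6]
width: 0.301
```

Request:
{"op": "drive_tool", "data": {"deltas": [{"hand":0.295,"offset":[0,0,-0.1],"angular":[0,0,0]},{"hand":0.295,"offset":[0,0,-0.1],"angular":[0,0,0]}]}}

```text
time: 16.0
tool_pos: [0.551, -0.252, 0.1842]
tcp_rot: [0.342, -3.123, -0.0]
wrist_force: [0.2, 0.3, -1.8]
width: 0.301
```

Request:
{"op": "drive_tool", "data": {"deltas": [{"hand":0.295,"offset":[0,0,-0.1],"angular":[0,0,0]},{"hand":0.295,"offset":[0,0,-0.1],"angular":[0,0,0]}]}}

```text
time: 16.25
tool_pos: [0.5512, -0.252, 0.1836]
tcp_rot: [-0.342, 3.122, 0.0]
wrist_force: [0.5, 1.1, 1.3]
width: 0.301
```

Request:
{"op": "drive_tool", "data": {"deltas": [{"hand":0.295,"offset":[0,0,-0.1],"angular":[0,0,0]},{"hand":0.295,"offset":[0,0,-0.1],"angular":[0,0,0]}]}}

```text
time: 16.5
tool_pos: [0.5512, -0.2521, 0.1825]
tcp_rot: [-0.342, 3.122, -0.0]
wrist_force: [0.2, 1.7, 3.0]
width: 0.301
```

Request:
{"op": "drive_tool", "data": {"deltas": [{"hand":0.295,"offset":[0,0,-0.1],"angular":[0,0,0]},{"hand":0.295,"offset":[0,0,-0.1],"angular":[0,0,0]}]}}

```text
time: 16.75
tool_pos: [0.551, -0.2521, 0.1811]
tcp_rot: [0.343, -3.123, 0.0]
wrist_force: [1.0, 1.8, 0.6]
width: 0.298
```

Request:
{"op": "drive_tool", "data": {"deltas": [{"hand":0.295,"offset":[0,0,-0.1],"angular":[0,0,0]},{"hand":0.295,"offset":[0,0,-0.1],"angular":[0,0,0]}]}}

```text
time: 17.0
tool_pos: [0.551, -0.2522, 0.1801]
tcp_rot: [0.342, -3.123, 0.0]
wrist_force: [0.4, 1.2, 1.5]
width: 0.302
```

Request:
{"op": "drive_tool", "data": {"deltas": [{"hand":0.295,"offset":[0,0,-0.1],"angular":[0,0,0]},{"hand":0.295,"offset":[0,0,-0.1],"angular":[0,0,0]}]}}

```text
time: 17.25
tool_pos: [0.551, -0.2522, 0.1791]
tcp_rot: [0.343, -3.123, -0.0]
wrist_force: [1.1, 1.6, 1.1]
width: 0.298
```

Request:
{"op": "drive_tool", "data": {"deltas": [{"hand":0.295,"offset":[0,0,-0.1],"angular":[0,0,0]},{"hand":0.295,"offset":[0,0,-0.1],"angular":[0,0,0]}]}}

```text
time: 17.5
tool_pos: [0.551, -0.2522, 0.1781]
tcp_rot: [0.342, -3.123, 0.0]
wrist_force: [0.3, 0.9, 0.5]
width: 0.307
```

Request:
{"op": "drive_tool", "data": {"deltas": [{"hand":0.295,"offset":[0,0,-0.1],"angular":[0,0,0]},{"hand":0.295,"offset":[0,0,-0.2],"angular":[0,0,0]},{"hand":0.295,"offset":[0,0,-0.2],"angular":[0,0,0]}]}}

```text
time: 17.88
tool_pos: [0.5509, -0.2522, 0.176]
tcp_rot: [0.342, -3.123, -0.0]
wrist_force: [-0.7, 0.4, 1.2]
width: 0.3
```

Request:
{"op": "drive_tool", "data": {"deltas": [{"hand":0.295,"offset":[0,0,-0.1],"angular":[0,0,0]},{"hand":0.295,"offset":[0,0,-0.1],"angular":[0,0,0]}]}}

```text
time: 18.12
tool_pos: [0.551, -0.2521, 0.1751]
tcp_rot: [0.342, -3.123, -0.0]
wrist_force: [0.5, 1.7, 0.6]
width: 0.3
```

Request:
{"op": "drive_tool", "data": {"deltas": [{"hand":0.295,"offset":[0,0,-0.1],"angular":[0,0,0]},{"hand":0.295,"offset":[0,0,-0.1],"angular":[0,0,0]}]}}

```text
time: 18.38
tool_pos: [0.551, -0.2521, 0.1742]
tcp_rot: [0.342, -3.123, -0.0]
wrist_force: [0.0, 1.1, 1.6]
width: 0.303
```

Request:
{"op": "drive_tool", "data": {"deltas": [{"hand":0.295,"offset":[0,0,-0.1],"angular":[0,0,0]},{"hand":0.295,"offset":[0,0,-0.1],"angular":[0,0,0]}]}}

```text
time: 18.62
tool_pos: [0.551, -0.2521, 0.1731]
tcp_rot: [0.342, -3.123, -0.0]
wrist_force: [0.0, 1.5, 0.6]
width: 0.302
```

Request:
{"op": "drive_tool", "data": {"deltas": [{"hand":0.295,"offset":[0,0,-0.1],"angular":[0,0,0]},{"hand":0.295,"offset":[0,0,-0.1],"angular":[0,0,0]}]}}

```text
time: 18.88
tool_pos: [0.551, -0.2521, 0.1722]
tcp_rot: [-0.342, 3.123, 0.0]
wrist_force: [-0.1, 2.1, 2.5]
width: 0.302
```

Request:
{"op": "drive_tool", "data": {"deltas": [{"hand":0.295,"offset":[0,0,-0.1],"angular":[0,0,0]},{"hand":0.295,"offset":[0,0,-0.1],"angular":[0,0,0]}]}}

```text
time: 19.12
tool_pos: [0.5511, -0.2521, 0.1713]
tcp_rot: [-0.342, 3.123, 0.0]
wrist_force: [0.2, 0.7, 2.2]
width: 0.299
```

Request:
{"op": "drive_tool", "data": {"deltas": [{"hand":0.295,"offset":[0,0,-0.1],"angular":[0,0,0]},{"hand":0.295,"offset":[0,0,-0.1],"angular":[0,0,0]}]}}

```text
time: 19.38
tool_pos: [0.551, -0.2521, 0.1701]
tcp_rot: [-0.342, 3.123, 0.0]
wrist_force: [1.3, 1.3, 1.8]
width: 0.3
```

Request:
{"op": "drive_tool", "data": {"deltas": [{"hand":0.295,"offset":[0,0,-0.1],"angular":[0,0,0]},{"hand":0.295,"offset":[0,0,-0.1],"angular":[0,0,0]}]}}

```text
time: 19.62
tool_pos: [0.551, -0.2521, 0.1692]
tcp_rot: [-0.342, 3.123, 0.0]
wrist_force: [0.2, 1.4, 2.1]
width: 0.303
```

Request:
{"op": "drive_tool", "data": {"deltas": [{"hand":0.295,"offset":[0,0,-0.05],"angular":[0,0,0]},{"hand":0.295,"offset":[0,0,-0.05],"angular":[0,0,0]}]}}

```text
time: 19.88
tool_pos: [0.5511, -0.2522, 0.1689]
tcp_rot: [-0.342, 3.123, -0.0]
wrist_force: [0.7, 1.7, 2.7]
width: 0.299
```

Request:
{"op": "drive_tool", "data": {"deltas": [{"hand":0.295,"offset":[0,0,-0.05],"angular":[0,0,0]},{"hand":0.295,"offset":[0,0,-0.05],"angular":[0,0,0]}]}}

```text
time: 20.12
tool_pos: [0.5512, -0.2522, 0.1688]
tcp_rot: [-0.342, 3.123, -0.0]
wrist_force: [0.1, 2.4, 4.7]
width: 0.302
```

Request:
{"op": "drive_tool", "data": {"deltas": [{"hand":0.295,"offset":[0,0,-0.05],"angular":[0,0,0]},{"hand":0.295,"offset":[0,0,-0.05],"angular":[0,0,0]}]}}

```text
time: 20.38
tool_pos: [0.5513, -0.2522, 0.1687]
tcp_rot: [-0.342, 3.122, -0.0]
wrist_force: [0.3, 3.1, 6.8]
width: 0.302
```

The rest is felt at z ≈ 0.1689, about 4 mm after the pin's first push, with a firm 8 N stop. I'll relax, open the jaws to 10 mm, and lift off.

Request:
{"op": "drive_tool", "data": {"deltas": [{"hand":0.31,"offset":[0,0,0.05],"angular":[0,0,0]},{"hand":0.335,"offset":[0,0,0.1],"angular":[0,0,0]},{"hand":0.36,"offset":[0,0,0.1],"angular":[0,0,0]},{"hand":0.36,"offset":[0,0,0.1],"angular":[0,0,0]}]}}

```text
time: 20.88
tool_pos: [0.5508, -0.2526, 0.1684]
tcp_rot: [0.342, -3.122, 0.001]
wrist_force: [-0.1, -0.5, 0.7]
width: 0.364
```

Request:
{"op": "drive_tool", "data": {"deltas": [{"hand":0.36,"offset":[0,0,0.1],"angular":[0,0,0]},{"hand":0.36,"offset":[0,0,0.3],"angular":[0,0,0]},{"hand":0.36,"offset":[0,0,0.6],"angular":[0,0,0]},{"hand":0.36,"offset":[0,0,1],"angular":[0,0,0]},{"hand":0.36,"offset":[0,0,1.6],"angular":[0,0,0]},{"hand":0.36,"offset":[0,0,3],"angular":[0,0,0]},{"hand":0.36,"offset":[0,0,5],"angular":[0,0,0]},{"hand":0.36,"offset":[0,0,5],"angular":[0,0,0]}]}}

```text
time: 21.88
tool_pos: [0.5529, -0.2531, 0.2225]
tcp_rot: [-0.342, 3.118, -0.005]
wrist_force: [0.4, -0.2, 0.2]
width: 0.361
```

Run:
```python
from h import *
w=snap('wrist','w8')
s=bot.read_state();p=s['tool_pos'];print(p,s['tcp_rot'],s['wrist_force'],s['width'])
f=cv2.convertScaleAbs(w['frame'],alpha=1.25)
hsv=cv2.cvtColor(w['frame'],cv2.COLOR_BGR2HSV)
m=((hsv[...,1]>100)&(hsv[...,0]<25)&(hsv[...,0]>5)).astype(np.uint8)
u,v=proj(w,[.5524,-.252,.07]).astype(int);print(u,v)
mm=np.zeros_like(m);mm[v-30:v+30,u-30:u+30]=m[v-30:v+30,u-30:u+30]
ys,xs=np.nonzero(mm);print(len(xs),xs.min() if len(xs) else 0,xs.max(),ys.min(),ys.max())
for z in (.060,.070,.075,.08): print(z,proj(w,[.5524,-.252,z]),proj(w,np.array([.5524,-.252,z])-[.0078,.0017,0]))
cv2.imwrite('pics/c10.png',cv2.resize(f[v-35:v+25,u-30:u+30],(600,600),interpolation=cv2.INTER_CUBIC))
```

```text
[ 0.55210106 -0.25268295  0.22095843] [-0.34213319  3.11977354 -0.00325718] [ 0.38140758  0.9322272  -0.59836318] 0.36104951652782924
256 176
121 250 264 167 182
0.06 [256.48116107 174.22195886] [256.52157681 167.3493891 ]
0.07 [256.49166734 176.70918839] [256.53343342 169.64449483]
0.075 [256.49716745 178.01127158] [256.53964292 170.84648062]
0.08 [256.5028427  179.35481607] [256.54605195 172.08708697]
```

The viewer limit is reached, so I'll continue with numbers. The orange mask (u 250–264, v 167–182) places the vial at the port. Now back to the stand.

Request:
{"op": "drive_tool", "data": {"deltas": [{"hand":0.36,"offset":[0,0,1.5],"angular":[0,0,0]},{"hand":0.36,"offset":[0,2,3.5],"angular":[0,0,0]},{"hand":0.36,"offset":[-1,6,4],"angular":[0,0,0]},{"hand":0.36,"offset":[-2,11,4],"angular":[0,0,0]},{"hand":0.36,"offset":[-3,16,4],"angular":[0,0,0]},{"hand":0.36,"offset":[-4,21,4],"angular":[0,0,0]},{"hand":0.36,"offset":[-5,26,4],"angular":[0,0,0]},{"hand":0.36,"offset":[-6,31,4],"angular":[0,0,0]}]}}

```text
time: 22.92
tool_pos: [0.4903, 0.0603, 0.2603]
tcp_rot: [-0.343, 3.121, 0.001]
wrist_force: [0.7, 0.6, -0.7]
width: 0.358
```

Request:
{"op": "drive_tool", "data": {"deltas": [{"hand":0.36,"offset":[-0.8,5,0],"angular":[0,0,0]},{"hand":0.36,"offset":[-1.6,10,0],"angular":[0,0,0]},{"hand":0.36,"offset":[-2.3,15,0],"angular":[0,0,0]},{"hand":0.36,"offset":[-2.9,19.5,0],"angular":[0,0,0]},{"hand":0.36,"offset":[-3.1,22.5,0],"angular":[0,0,0]},{"hand":0.36,"offset":[-3.2,24.4,0],"angular":[0,0,0]},{"hand":0.36,"offset":[-3.2,24.4,0],"angular":[0,0,0]},{"hand":0.36,"offset":[-3.2,24.4,0],"angular":[0,0,0]}]}}

```text
time: 23.92
tool_pos: [0.459, 0.3012, 0.259]
tcp_rot: [0.342, -3.123, 0.001]
wrist_force: [-0.1, 0.0, -0.3]
width: 0.358
```

Request:
{"op": "drive_tool", "data": {"deltas": [{"hand":0.36,"offset":[0,0,0],"angular":[0,0,0]},{"hand":0.36,"offset":[0,0,0],"angular":[0,0,0]}]}}

```text
time: 24.18
tool_pos: [0.4593, 0.301, 0.2588]
tcp_rot: [0.34, -3.123, 0.0]
wrist_force: [-0.2, -0.6, 0.1]
width: 0.365
```

Run:
```python
from h import *
w=snap('wrist','w9');t=snap('top','t1')
s=bot.read_state();p=s['tool_pos'];print(p,s['tcp_rot'],s['wrist_force'],s['width'])
# rim of stand as measured from wrist earlier vs tip
u,v=proj(w,p-[0,0,.0976]).round().astype(int);print('tip px',u,v)
g=cv2.cvtColor(w['frame'],cv2.COLOR_BGR2GRAY)
print(g[v-8:v+14:2,u-16:u+17:2])
# vial in port from top camera
f=t['frame'];hsv=cv2.cvtColor(f,cv2.COLOR_BGR2HSV)[150:176,374:400]
m=(hsv[...,1]>90)&(hsv[...,0]<25)&(hsv[...,0]>5);ys,xs=np.nonzero(m);print('vial px',len(xs),374+xs.mean(),150+ys.mean(),onz(t,374+xs.mean(),150+ys.mean(),.07))
```

```text
[0.45922116 0.30127902 0.25884529] [-3.40929411e-01  3.12297038e+00 -5.42314319e-05] [-0.16035475  0.04292722 -1.17872555] 0.3620634796569822
tip px 255 194
[[199 199 198 199 199 200 199 199 199 199 200 199 199 199 198 199 199]
 [199 199 200 199 199 199 199 199 198 200 199 200 199 200 199 199 199]
 [199 200 199 199 199 199 201 200 200 200 199 200 199 200 200 201 199]
 [200 200 200 187 174 194 199 201 199 200 200 185 175 196 200 200 199]
 [199 199 200 171  75 102 199 199 200 199 200 108  74 180 198 199 198]
 [199 199 199 155  74 101 199 197 198 198 198 110  74 171 198 199 199]
 [200 201 200 151  75 106 189 189 192 190 196 107  76 159 192 195 191]
 [200 198 200 140  74 117 194 193 192 195 197 109  76 154 189 195 194]
 [200 200 198 132  77 149 195 189 186 192 195 133  76 131 187 188 189]
 [200 198 200 120  75 167 194 191 193 193 195 157  76 116 193 187 181]
 [199 199 199  97  75 166 191 190 191 194 191 156  77 108 191 187 189]]
vial px 30 387.5 163.96666666666667 [ 0.55227125 -0.24812007  0.07      ]
```

The tongs are held with the tip at the same place as before, v ≈ 192. I'll lower them into the slot.

Request:
{"op": "drive_tool", "data": {"deltas": [{"hand":0.36,"offset":[0.08,0.03,-1],"angular":[0,0,0]},{"hand":0.36,"offset":[0.08,0.03,-3],"angular":[0,0,0]},{"hand":0.36,"offset":[0.08,0.03,-5],"angular":[0,0,0]},{"hand":0.36,"offset":[0.08,0.03,-7.5],"angular":[0,0,0]},{"hand":0.36,"offset":[0.08,0.03,-10],"angular":[0,0,0]},{"hand":0.36,"offset":[0.08,0.03,-12.5],"angular":[0,0,0]},{"hand":0.36,"offset":[0.08,0.03,-14],"angular":[0,0,0]},{"hand":0.36,"offset":[0.08,0.03,-14.6],"angular":[0,0,0]}]}}

```text
time: 25.28
tool_pos: [0.4588, 0.3016, 0.1109]
tcp_rot: [0.342, -3.12, 0.002]
wrist_force: [0.6, 0.0, -0.8]
width: 0.362
```

Request:
{"op": "drive_tool", "data": {"deltas": [{"hand":0.36,"offset":[0,0,-0.2],"angular":[0,0,0]},{"hand":0.36,"offset":[0,0,-0.3],"angular":[0,0,0]},{"hand":0.36,"offset":[0,0,-0.3],"angular":[0,0,0]}]}}

```text
time: 25.65
tool_pos: [0.4604, 0.3025, 0.1106]
tcp_rot: [-0.342, 3.121, 0.001]
wrist_force: [0.4, 0.3, -1.4]
width: 0.36
```

Request:
{"op": "drive_tool", "data": {"deltas": [{"hand":0.36,"offset":[0,0,-0.1],"angular":[0,0,0]},{"hand":0.36,"offset":[0,0,-0.1],"angular":[0,0,0]}]}}

```text
time: 25.9
tool_pos: [0.4599, 0.3022, 0.109]
tcp_rot: [-0.342, 3.123, 0.0]
wrist_force: [-0.6, 0.2, -1.0]
width: 0.36
```

Request:
{"op": "drive_tool", "data": {"deltas": [{"hand":0.36,"offset":[0,0,-0.1],"angular":[0,0,0]},{"hand":0.36,"offset":[0,0,-0.1],"angular":[0,0,0]}]}}

```text
time: 26.15
tool_pos: [0.4597, 0.3021, 0.1076]
tcp_rot: [0.342, -3.123, 0.0]
wrist_force: [-0.2, 0.1, -0.3]
width: 0.36
```

Request:
{"op": "drive_tool", "data": {"deltas": [{"hand":0.36,"offset":[0,0,-0.05],"angular":[0,0,0]},{"hand":0.36,"offset":[0,0,-0.05],"angular":[0,0,0]}]}}

```text
time: 26.4
tool_pos: [0.4598, 0.3022, 0.1075]
tcp_rot: [0.342, -3.123, -0.0]
wrist_force: [0.0, -0.6, -0.1]
width: 0.36
```

Request:
{"op": "drive_tool", "data": {"deltas": [{"hand":0.39,"offset":[0,0,0],"angular":[0,0,0]},{"hand":0.43,"offset":[0,0,0],"angular":[0,0,0]},{"hand":0.6,"offset":[0,0,0],"angular":[0,0,0]},{"hand":0.9,"offset":[0,0,0],"angular":[0,0,0]},{"hand":0.9,"offset":[0,0,0],"angular":[0,0,0]},{"hand":0.9,"offset":[0,0,1],"angular":[0,0,0]},{"hand":0.9,"offset":[0,0,4],"angular":[0,0,0]},{"hand":0.9,"offset":[0,0,8],"angular":[0,0,0]}]}}

```text
time: 27.4
tool_pos: [0.4591, 0.3017, 0.1876]
tcp_rot: [0.342, -3.121, 0.001]
wrist_force: [0.4, -0.3, -0.5]
width: 0.897
```

Request:
{"op": "drive_tool", "data": {"deltas": [{"hand":0.9,"offset":[0,0,5],"angular":[0,0,0]},{"hand":0.9,"offset":[0,0,10],"angular":[0,0,0]},{"hand":0.9,"offset":[0,0,14.5],"angular":[0,0,0]},{"hand":0.9,"offset":[0,0,14.5],"angular":[0,0,0]},{"hand":0.9,"offset":[0,0,14.5],"angular":[0,0,0]}]}}

```text
time: 28.02
tool_pos: [0.4596, 0.302, 0.3324]
tcp_rot: [-0.343, 3.123, 0.0]
wrist_force: [0.7, 0.6, -1.2]
width: 0.902
```

Run:
```python
from h import *
w=snap('wrist','w10');t=snap('top','t2')
s=bot.read_state();p=s['tool_pos'];print(p,s['tcp_rot'],s['wrist_force'],s['width'])
w0=load('w0');g0=cv2.cvtColor(w0['frame'],cv2.COLOR_BGR2GRAY);g=cv2.cvtColor(w['frame'],cv2.COLOR_BGR2GRAY)
# same view as w0: compare by plate-tip patch registration
print('cam shift (m)',ray(w,255,192)[0]-ray(w0,255,192)[0])
for nm,box in (('tongs',(158,182,238,270)),('post+foot',(122,150,222,286))):
    a,b,c,d=box;r=cv2.matchTemplate(g[a-12:b+12,c-12:d+12],g0[a:b,c:d],cv2.TM_CCOEFF_NORMED);_,mx,_,loc=cv2.minMaxLoc(r);print(nm,mx,loc[0]-12,loc[1]-12)
t0=load('t0')
print('warmer change',[int(np.abs(t['frame'][y-3:y+4,x-3:x+4].astype(int)-t0['frame'][y-3:y+4,x-3:x+4]).mean()) for x,y in [(284,127),(270,131),(260,149)]])
hsv=cv2.cvtColor(t['frame'],cv2.COLOR_BGR2HSV)[150:176,374:400]
m=(hsv[...,1]>90)&(hsv[...,0]<25)&(hsv[...,0]>5);ys,xs=np.nonzero(m);print(len(xs),374+xs.min(),374+xs.max(),150+ys.min(),150+ys.max())
for z in(.06,.071,.08):print(proj(t,[.5548,-.2495,z]))
```

```text
[0.4590041  0.30163233 0.33049322] [ 3.42079216e-01 -3.12009800e+00  2.00607775e-03] [-0.3715646   0.01610039 -0.87768342] 0.8993545762616605
cam shift (m) [ 0.00119213 -0.0018028   0.00163162]
tongs 0.9955784678459167 2 -1
post+foot 0.9836643934249878 1 -1
warmer change [7, 9, 8]
31 384 391 161 167
[386.91949624 163.74118257]
[388.11919812 162.85650944]
[389.11924074 162.11906719]
```

```bash
python3 -c "
from workcell import bot
print(bot.finish_job())"
```

```text
the job is handed in; nothing more can be done
None
```

The vial is pressed into the analyser's sample port, the tongs are back in their stand, and the job is handed in. I used about 28 s of the 53 s allowed.

**What I did**
- Took the tongs at a plate opening of 30 mm and gripped the vial's stopper at the lowest grip setting (20 N). Then drew it out of its well.
- Lowered it into the port in steps of 2 mm at most, finishing at 0.5 mm. The pin seemed to start pushing back with about 4 mm left to go, though that rise was only about 1 N. The vial then stopped solid at about 8 N of total downward force.
- Opened the jaws, lifted off, and put the tongs back until the stand carried their weight.

**Last checks**
- **Tongs:** the wrist picture of the stand matches the one from the start (match score 0.996, within 2 pixels), with the hand clear above it.
- **Vial:** the amber of the glass still shows at the port in the top camera.
- **Blood tubes:** the picture around their caps is essentially unchanged.

**Not confirmed**
- **Pin depth:** I know the pin is down only from the force and the solid stop. The cameras are too coarse to measure it.
- **Final look at the port:** my last close-up was refused at the 12-picture limit, so the end checks are numbers only.
- **Disagreements:** the top and wrist cameras differed by 2–3 mm, so I used the wrist camera for all fine positions. Sliding the vial in took about 2–4 N, less than the 4–12 N stated. On the stopper the gripper closed to about 26 mm instead of 28 mm.

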